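# Put the mixed-up lids back on the laundry canisters

### The job

The lids of the four laundry canisters have been put back on the wrong ones. Swap them round, parking a lid on the rubber mat whenever you need a free spot, until every canister wears the lid of its own colour, properly seated. Set the lids down rather than dropping them, and leave the canisters and the other things on the counter standing where they are.

Things in the scene. Friction and masses are not known exactly. Their poses are not given: they have to be found in the camera images.
- lid_blue: Loose lid, 52 mm tall, about 0.22 kg: white tapered plug 14 mm deep (66 mm across below, 82 above), blue plate 104 mm across, 8 mm thick, and a wooden cylinder knob to grip, 28 mm across, 30 mm tall. Origin: centre of the plug's underside, z up (knob z 22 to 52 mm). Seated: origin 76 mm above the canister's, 4 mm sideways play; on a flat surface it stands on its plug. Starts on a wrong canister.
- lid_yellow: Loose lid, 52 mm tall, about 0.22 kg: white tapered plug 14 mm deep (66 mm across below, 82 above), yellow plate 104 mm across, 8 mm thick, and a wooden cylinder knob to grip, 28 mm across, 30 mm tall. Origin: centre of the plug's underside, z up (knob z 22 to 52 mm). Seated: origin 76 mm above the canister's, 4 mm sideways play; on a flat surface it stands on its plug. Starts on a wrong canister.
- lid_green: Loose lid, 52 mm tall, about 0.22 kg: white tapered plug 14 mm deep (66 mm across below, 82 above), green plate 104 mm across, 8 mm thick, and a wooden cylinder knob to grip, 28 mm across, 30 mm tall. Origin: centre of the plug's underside, z up (knob z 22 to 52 mm). Seated: origin 76 mm above the canister's, 4 mm sideways play; on a flat surface it stands on its plug. Starts on a wrong canister.
- lid_red: Loose lid, 52 mm tall, about 0.22 kg: white tapered plug 14 mm deep (66 mm across below, 82 above), red plate 104 mm across, 8 mm thick, and a wooden cylinder knob to grip, 28 mm across, 30 mm tall. Origin: centre of the plug's underside, z up (knob z 22 to 52 mm). Seated: origin 76 mm above the canister's, 4 mm sideways play; on a flat surface it stands on its plug. Starts on a wrong canister.
- canister_blue: Glazed blue stoneware canister, empty, 0.9 kg, loose on the counter: 132 mm across the belly, 90 mm tall, shoulder drawn in to a flat rim 102 mm across with a round mouth 90 mm across; the blue shoulder shows around any lid on it. A lid's plate lies on the rim, its plug hangs in the mouth. Origin: centre of the underside; z up.
- canister_yellow: Glazed yellow stoneware canister, empty, 0.9 kg, loose on the counter: 132 mm across the belly, 90 mm tall, shoulder drawn in to a flat rim 102 mm across with a round mouth 90 mm across; the yellow shoulder shows around any lid on it. A lid's plate lies on the rim, its plug hangs in the mouth. Origin: centre of the underside; z up.
- canister_green: Glazed green stoneware canister, empty, 0.9 kg, loose on the counter: 132 mm across the belly, 90 mm tall, shoulder drawn in to a flat rim 102 mm across with a round mouth 90 mm across; the green shoulder shows around any lid on it. A lid's plate lies on the rim, its plug hangs in the mouth. Origin: centre of the underside; z up.
- canister_red: Glazed red stoneware canister, empty, 0.9 kg, loose on the counter: 132 mm across the belly, 90 mm tall, shoulder drawn in to a flat rim 102 mm across with a round mouth 90 mm across; the red shoulder shows around any lid on it. A lid's plate lies on the rim, its plug hangs in the mouth. Origin: centre of the underside; z up.
- mat: Black rubber drip mat with thin pale ribs, 150 x 150 x 4 mm, fixed flat on the counter and empty: the free spot where a lid can be parked. Origin: centre of the underside; its top is at z = 4 mm.
- detergent: Bystander: white detergent jug with blue label and cap, 66 x 110 mm, 170 mm tall, standing. Origin: centre of its underside.
- scoop_cup: Bystander: orange plastic measuring cup, 68 mm across, 60 mm tall, standing. Origin: centre of its underside.
- brush: Bystander: wooden scrubbing brush with white bristles, 150 x 50 x 38 mm, lying bristles down. Origin: centre of its underside; x along its length.
Not all that is in view belongs to the job. What is shaped like the lid_green but pink is not meant.

How it is judged (in metres and radians):
At the end, for the whole second after the job is handed in: Every lid is on the canister of its own colour, within 10 mm of its axis, fully down (origin 76 mm above the canister's, within 4 mm) and level within 0.06 rad; all at rest; canisters upright, within 4 cm of their start; jug, cup and brush within 3 cm of theirs (horizontal distance between lid_blue and canister_blue below 0.01 m and z of lid_blue in the frame of canister_blue between 0.072 and 0.08 m and angle between each of lid_blue, lid_yellow, lid_green, lid_red's own z axis and vertical below 0.06 rad and linear speed of each of lid_blue, canister_blue, lid_yellow, canister_yellow, lid_green, canister_green, lid_red, canister_red below 0.02 m/s and angle between each of canister_blue, canister_yellow, canister_green, canister_red's own z axis and vertical below 0.05 rad and distance of each of canister_blue, canister_yellow, canister_green, canister_red from where it was at the start of the episode below 0.04 m and horizontal distance between lid_yellow and canister_yellow below 0.01 m and z of lid_yellow in the frame of canister_yellow between 0.072 and 0.08 m and horizontal distance between lid_green and canister_green below 0.01 m and z of lid_green in the frame of canister_green between 0.072 and 0.08 m and horizontal distance between lid_red and canister_red below 0.01 m and z of lid_red in the frame of canister_red between 0.072 and 0.08 m and distance of each of detergent, scoop_cup, brush from where it was at the start of the episode below 0.03 m); the robot touches nothing.
It fails at once if a lid is dropped: it falls free, touching nothing, by more than about 2 cm ((linear speed of lid_blue above 0.6 m/s and contact force between lid_blue and anything else below 0.01 N) or (linear speed of lid_yellow above 0.6 m/s and contact force between lid_yellow and anything else below 0.01 N) or (linear speed of lid_green above 0.6 m/s and contact force between lid_green and anything else below 0.01 N) or (linear speed of lid_red above 0.6 m/s and contact force between lid_red and anything else below 0.01 N)).
It fails at once if a canister is tipped over or shoved more than 4 cm (angle between any of canister_blue, canister_yellow, canister_green, canister_red's own z axis and vertical above 0.4 rad or distance of any of canister_blue, canister_yellow, canister_green, canister_red from where it was at the start of the episode above 0.04 m).
It fails at once if the detergent jug, the cup or the brush is knocked more than 3 cm from its place (distance of any of detergent, scoop_cup, brush from where it was at the start of the episode above 0.03 m).
It also fails if it takes over 136 s, if anything falls off the work surface, if the arm or the gripper's body presses on something with over 40 N, if the wrist force passes 120 N, or if a joint passes its speed limit or range.

### The arm

A 7-joint arm with a two-finger parallel gripper is mounted at the origin on the work surface. World frame = base frame: x ahead of the robot, y to its left, z up, the work surface at z = 0. Lengths are in m, angles in degrees, forces in N, time in s.
With the tool pointing down it reaches from about 0.425 to 0.975 m from the base axis. Payload 16.7 kg.
Tool frame: the origin (TCP) lies midway between the tips of the shut fingers; the grasp point (between the pads) lies 19 mm behind it; z points along the fingers, y is the line along which they close (so a half turn about z gives the same grasp; the last joint's range is limited). The gripper opens to 85 mm and grips with 20 to 120 N. Pads are 22 mm wide; open, the fingers measure 114 mm over their backs; the gripper's body (76 mm by 85 mm) begins 54 mm behind the grasp point. The pads swing forward as they close: fully open they stand 13 mm farther back than shut.
Start: joints at [-8.566, 24.414, 4.234, 92.017, -1.954, 63.644, -3.845], TCP at [0.675, -0, 0.231] pointing down, gripper open.
Joint ranges: [-163.25, 163.25], [-28.42, 122.38], [-70.27, 78.77], [12.13, 141.07], [-58.53, 238.53], [9.26, 117.41], [-156.51, 156.51]. Speed limits (degrees/s): [108.29, 108.29, 136.94, 136.94, 172.46, 172.46, 172.46].

### API

Orientations are given as [roll, pitch, yaw] about the fixed x, y, z axes, in that order (R = Rz(yaw) Ry(pitch) Rx(roll)).
In Python, from plant import env gives the robot as it stands.
- The arm moves only by the tool jog_arm, never from a script. Its argument "series" is a list that holds one entry, the list of rows, each a list of 4 numbers: the shift along the tool's x, y, z in cm, then the turn about the tool's z in degrees. A call has 1 to 20 rows; each row shifts and turns the commanded pose from where the row before left it, along the tool's axes as they then stand; what a row does not reach is not made up. A row lasts 1/8 s, in which the tool goes at most 62.5 mm and 10.7 degrees, less where a joint would pass 70% of its speed; a pose out of reach is approached as far as the arm can. A call with a gripper value outside its range is refused whole. "fingers" is the closure, from -1 (fully open) to 1 (shut), set as the call begins (left out, the last holds). The fingers move at their own pace and stop on an object; "grip_force" is the grip in N (left out, the last holds). Time passes only in rows, so rows that do not move let the fingers close. It gives the time, the measured TCP pose, the force, the opening and the grip force at its end, in the units of the state.
- env.observe(): the state, without advancing time (a new reading comes with each control period).
- env.snapshot(name): name is "scene" or "side" or "wrist"; returns a dict with "frame" (480x640x3 uint8, blue, green, red), "mtx" (3x3 intrinsics, pixels), "R" (3x3) and "t" (3): a world point X has camera coordinates R X + t. Camera axes: x right, y down, z forward; pixel columns grow to the right and rows downward; lengths in m; the calibration is good to about 2 mm. A picture is of the moment at which its call begins. There is no depth.
- env.finish_job(): hands the job in; it is judged then, once.
Trained networks look in a picture, given as the dict that the camera call returned (one of the last four; its "shot" number tells which), for a name from the list of things; names that differ only in an ending like _2 or _b are one class to them, and where a whole thing is asked for, a point or a joint stands for the part that bears it (a point fixed in the world has none). Each returns a list of dicts, best first, with "p" (0 to 1); they miss things now and then, are a little off and sometimes report something else, mostly with a low value. They report only what shows in the picture. A call takes as long as a camera call. They do not tell look-alikes from the thing itself.
- env.look_for(label, picture): "centre" ([column, row] in pixels, amid what is visible of it).
- env.silhouettes(label, picture): "pixels" (480x640 bool, what is visible of it) and "centre" ([column, row] in pixels, amid what is visible of it).
The state is a dict: "clock": time; "joint_pos": joint angles; "qd": joint speeds; "joint_torque": joint torques, N m; "ee_pos": TCP position; "tool_rot": TCP orientation; "ft_force": force on the tool from outside, world axes, zero at the start; "torque": the same for the moment, N m; "gripper_width": opening from 0.0 (shut) to 1.0 (fully open); "grasp_force": force on a finger pad.
Only numpy, scipy, OpenCV 4.12 (cv2) and the standard library are available. Lean on these libraries where they do the work, as an engineer would, in place of code of your own. Each camera call takes 0.05 s, during which the arm holds its last target. There are 200 camera calls.

## Working session

There is one attempt and no reset: what is moved stays moved. The work goes in short steps, Python scripts to look and compute and a tool call to move; the robot and the scene stay as the last step left them, time stands still between calls to the robot, and variables do not carry over. Pictures are saved under pics/ and viewed, at most 14 in all, crops included, and the job is handed in when it is done.

Besides the shell and the picture viewer there is one more tool, called by a JSON object that holds its "op" and its "data", one argument or row to a line. jog_arm: Moves the arm, as the interface text tells. Its arguments: {"type":"object","properties":{"series":{"type":"array"},"fingers":{"type":"number"},"grip_force":{"type":"number"}},"required":["series"]}

```bash
mkdir -p pics && python3 - <<'E'
from plant import env
import cv2
for n in ["scene","side"]:
    s=env.snapshot(n); cv2.imwrite(f"pics/{n}0.png",s["frame"]); print(n,s["mtx"].round(1).tolist(),s["R"].round(3).tolist(),s["t"].round(3).tolist())
o=env.observe(); print(o)
E
```

```text
scene [[479.0, 0.0, 311.9], [0.0, 479.0, 240.3], [0.0, 0.0, 1.0]] [[0.414, 0.91, 0.003], [0.506, -0.227, -0.832], [-0.757, 0.346, -0.554]] [-0.286, -0.211, 1.718]
side [[492.9, 0.0, 314.4], [0.0, 492.9, 233.1], [0.0, 0.0, 1.0]] [[0.969, -0.246, 0.006], [-0.127, -0.52, -0.845], [0.21, 0.818, -0.535]] [-0.539, 0.18, 1.115]
{'clock': 0.1, 'joint_pos': array([-8.56614649, 24.4451892 ,  4.23182772, 92.04834035, -1.95388576,
       63.64556583, -3.84410165]), 'qd': array([-0.02269756, -0.1191635 , -0.12050525, -0.07003803,  0.00106687,
       -0.04598797,  0.02045557]), 'joint_torque': array([ 8.33200116e-03, -9.51551986e+01,  3.77174735e+00, -4.64406645e+01,
        1.97906635e-02,  6.50777074e-03,  1.41262312e-04]), 'ee_pos': array([ 6.74621883e-01, -2.51767211e-05,  2.30692853e-01]), 'tool_rot': array([-1.79933226e+02,  4.66606655e-03,  8.99986825e+01]), 'ft_force': array([-0.19569025,  0.31192178,  0.06673735]), 'torque': array([0.01829031, 0.00679691, 0.00847232]), 'grasp_force': 0.0, 'gripper_width': 0.997213384280633}
```

View pics/scene0.png

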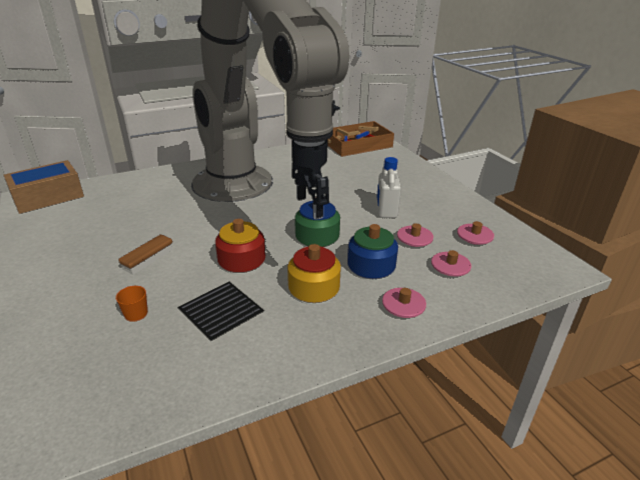

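View pics/side0.png

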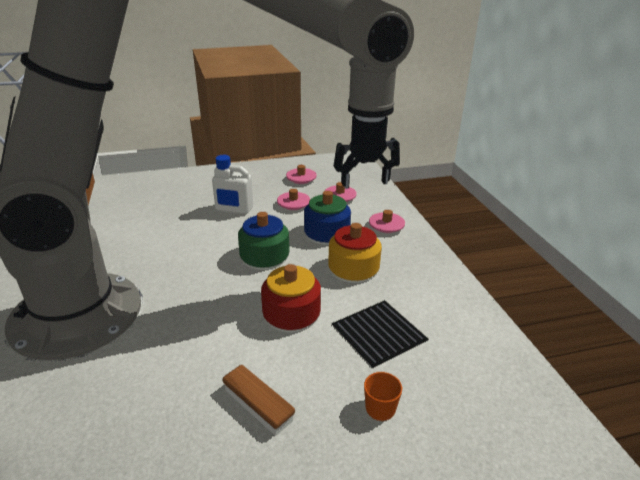

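The lids sit as follows in the scene view:

| Lid | On canister | Pixel |
|---|---|---|
| Blue | Green | (318,222) |
| Green | Blue | (373,250) |
| Yellow | Red | (241,245) |
| Red | Yellow | (315,272) |

- **Mat:** it is empty, at (221,310).
- **Possible mix-ups:** four pink lids stand on the counter at (415,237), (476,233), (452,264) and (405,303). I will ignore them.

I'll pick the lids by plate colour, confirm the choice in a crop, and fit their positions in both views.

```bash
cat > h.py <<'E'
from plant import env
import cv2, numpy as np
from scipy.optimize import minimize
A=np.linspace(0,2*np.pi,48)
def proj(s,P): 
    return cv2.projectPoints(np.float64(P),cv2.Rodrigues(s["R"])[0],np.float64(s["t"]),s["mtx"],None)[0][:,0]
def ring(x,y,z,r): return np.c_[x+r*np.cos(A),y+r*np.sin(A),z+0*A]
def hull(s,m,*rings):
    cv2.fillConvexPoly(m,cv2.convexHull(np.round(proj(s,np.vstack(rings))*16).astype(np.int32)),1,cv2.LINE_8,4)
def lidmask(s,x,y,z):
    m=np.zeros((480,640),np.uint8)
    hull(s,m,ring(x,y,z+.014,.052),ring(x,y,z+.022,.052))
    hull(s,m,ring(x,y,z+.022,.014),ring(x,y,z+.052,.014)); return m>0
def canmask(s,x,y):
    m=np.zeros((480,640),np.uint8)
    hull(s,m,ring(x,y,.0,.060),ring(x,y,.02,.066),ring(x,y,.065,.066),ring(x,y,.09,.051)); return m>0
def ray(s,px,z):
    d=s["R"].T@np.linalg.solve(s["mtx"],[px[0],px[1],1]); c=-s["R"].T@s["t"]
    return (c+d*(z-c[2])/d[2])[:2]
def near(s,lab,xy=None,z=.1):
    L=[d for d in env.silhouettes(lab,s) if d["p"]>.3]
    if xy is not None: L=[d for d in L if np.linalg.norm(ray(s,d["centre"],z)-xy)<.05]
    return L[0]["pixels"] if L else None
def fit(obs,f,x0):
    # obs: list of (snapshot, mask)
    def c(p): return sum(1-(m&f(s,*p)).sum()/(m|f(s,*p)).sum() for s,m in obs)
    r=minimize(c,x0,method="Nelder-Mead",options=dict(initial_simplex=np.array(x0)+np.array([[0,0],[.012,0],[0,.012]]),xatol=2e-4,fatol=1e-4))
    return r.x,r.fun/len(obs)
E
python3 - <<'E'
from h import *
S=[env.snapshot("scene"),env.snapshot("side")]
for c in ["blue","yellow","green","red"]:
    for lab in ["lid_"+c,"canister_"+c]:
        lid=lab[0]=="l"
        ds=[env.silhouettes(lab,s) for s in S]
        print(lab,[[(round(d["p"],2),np.round(d["centre"]).tolist(),int(d["pixels"].sum())) for d in D[:3]] for D in ds])
        for i in (0,1):
            if not ds[i]: continue
            x0=ray(S[i],ds[i][0]["centre"],.1 if lid else .06)
            f=(lambda s,x,y:lidmask(s,x,y,.076)) if lid else canmask
            x,v=fit([(S[i],ds[i][0]["pixels"])],f,x0); print("   ",i,x.round(4),round(v,3))
for lab,z in [("mat",.004),("detergent",.08),("scoop_cup",.03),("brush",.02)]:
    print(lab,[ray(s,d[0]["centre"],z).round(3).tolist() for s in S if (d:=env.look_for(lab,s))])
f=S[0]["frame"][190:320,190:500]; cv2.imwrite("pics/crop1.png",cv2.resize(f,None,fx=2.5,fy=2.5,interpolation=cv2.INTER_CUBIC))
E
```

```text
lid_blue [[(0.96, [311.0, 212.0], 358)], [(0.67, [263.0, 226.0], 752), (0.24, [324.0, 228.0], 1163)]]
    0 [0.4529 0.1242] 0.47
    1 [0.451  0.1232] 0.127
canister_blue [[(0.67, [371.0, 261.0], 1466), (0.39, [222.0, 308.0], 2688)], [(0.87, [323.0, 226.0], 1177)]]
    0 [0.6438 0.197 ] 0.346
    1 [0.64   0.1936] 0.405
lid_yellow [[(0.56, [238.0, 231.0], 701), (0.42, [143.0, 254.0], 1081)], [(0.56, [291.0, 279.0], 1208)]]
    0 [ 0.4714 -0.1165] 0.144
    1 [ 0.4725 -0.1181] 0.087
canister_yellow [[(0.93, [309.0, 283.0], 1715)], [(0.78, [353.0, 260.0], 1687)]]
    0 [0.6662 0.0142] 0.339
    1 [0.6623 0.0126] 0.328
lid_green [[(0.96, [476.0, 230.0], 653), (0.89, [417.0, 237.0], 637), (0.77, [403.0, 302.0], 1095)], [(0.97, [300.0, 173.0], 409), (0.94, [295.0, 199.0], 519), (0.86, [386.0, 223.0], 592)]]
    0 [0.7325 0.4556] 0.218
    1 [0.6131 0.3877] 0.24
canister_green [[(0.66, [315.0, 231.0], 1249), (0.63, [131.0, 303.0], 892), (0.46, [370.0, 260.0], 1618)], [(0.61, [263.0, 249.0], 1653)]]
    0 [0.4515 0.123 ] 0.331
    1 [0.45  0.118] 0.3
lid_red [[(0.68, [316.0, 259.0], 907)], [(0.8, [353.0, 236.0], 859)]]
    0 [0.6648 0.0167] 0.093
    1 [0.6635 0.0118] 0.09
canister_red [[(0.85, [241.0, 255.0], 1453)], [(0.68, [286.0, 307.0], 2095), (0.22, [324.0, 204.0], 591)]]
    0 [ 0.4742 -0.115 ] 0.333
    1 [ 0.4717 -0.1182] 0.358
mat [[0.648, -0.222], [0.632, -0.234]]
detergent [[0.416, 0.386], [0.391, 0.371]]
scoop_cup [[0.567, -0.411], [0.583, -0.404]]
brush [[0.369, -0.352], [0.362, -0.351]]
```

View pics/crop1.png

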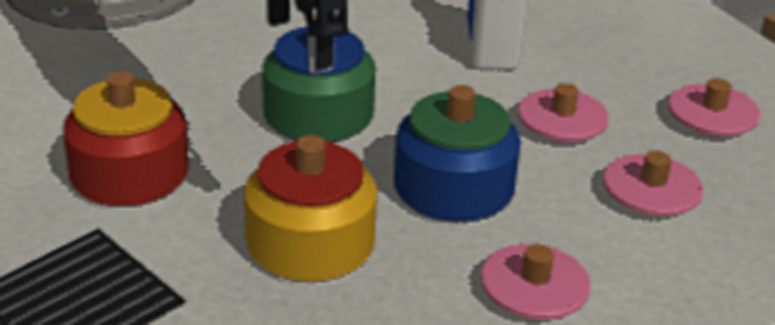

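The crop shows the same layout: green lid on the blue canister, red on yellow, yellow on red, blue (behind the finger) on green, and the pink lids lying loose. I'll now refine the positions by colour.

```bash
cat >> h.py <<'E'
HUE=dict(blue=(105,125),green=(45,85),yellow=(15,30),red=(0,5))
def platemask(s,x,y,z):
    m=np.zeros((480,640),np.uint8); hull(s,m,ring(x,y,z+.014,.052),ring(x,y,z+.022,.052))
    k=np.zeros((480,640),np.uint8); hull(s,k,ring(x,y,z+.022,.014),ring(x,y,z+.052,.014))
    return (m>0)&~(k>0)
def colmask(s,c,xy,z):
    h=cv2.cvtColor(s["frame"],cv2.COLOR_BGR2HSV); lo,hi=HUE[c]
    m=cv2.inRange(h,(lo,130,40),(hi,255,255))
    b=np.zeros_like(m); hull(s,b,ring(*xy,z+.0,.085),ring(*xy,z+.03,.085)); m=m*(b>0)
    n,l,st,_=cv2.connectedComponentsWithStats(m)
    return l==1+st[1:,4].argmax() if n>1 else m>0
def lid(S,c,xy,z):
    out=[fit([(s,colmask(s,c,xy,z))],lambda s,x,y:platemask(s,x,y,z),xy) for s in S]
    print("lid",c,*[(r[0].round(4).tolist(),round(r[1],3)) for r in out])
E
python3 - <<'E'
from h import *
S=[env.snapshot("scene"),env.snapshot("side")]
for c,xy in dict(blue=(.451,.123),green=(.64,.195),yellow=(.472,-.117),red=(.664,.014)).items(): lid(S,c,xy,.076)
print(env.observe()["clock"])
E
```

```text
lid blue ([0.4493, 0.1274], np.float64(0.655)) ([0.4497, 0.1273], np.float64(0.16))
lid green ([0.64, 0.195], np.float64(1.0)) ([0.6231, 0.2414], np.float64(0.978))
lid yellow ([0.471, -0.1135], np.float64(0.154)) ([0.4722, -0.1146], np.float64(0.139))
lid red ([0.659, 0.0187], np.float64(0.148)) ([0.6659, 0.0205], np.float64(0.169))
1.5
```

{"op": "jog_arm", "data": {
  "series": [
    [[-1.4,-2.5,0,0],[-1.4,-2.5,0,0],[-1.4,-2.5,0,0],[-1.5,-2.5,0,0],[-1.5,-2.5,0,0],[-1.5,-2.6,0,0],[-1.5,-2.6,0,0],[-1.4,-2.6,0,0],[0,0,0,0],[0,0,0,0]]
  ],
  "fingers": -1
}}

```text
clock: 2.75
ee_pos: [0.4725, -0.1158, 0.2316]
tool_rot: [180.0, -0.0, 90.0]
ft_force: [0.3, 0.1, 0.9]
gripper_width: 0.997
grasp_force: 0.0
```

```bash
python3 - <<'E'
from h import *
o=env.observe();print(o["ee_pos"].round(4),o["tool_rot"].round(2))
S=[env.snapshot(n) for n in ("scene","side","wrist")]
a=[cv2.resize(S[2]["frame"],(400,300)),cv2.resize(S[0]["frame"][170:320,190:390],(400,300))]
cv2.imwrite("pics/w1.png",np.hstack(a))
h=cv2.cvtColor(S[0]["frame"],cv2.COLOR_BGR2HSV);
for n,p in dict(greenlid=(385,240),greencan=(310,235),yl=(255,240)).items(): print(n,h[p[1],p[0]])
E
```

```text
[ 0.4725 -0.1158  0.2316] [179.96  -0.    90.01]
greenlid [ 66 112  82]
greencan [ 66 117  63]
yl [  1 199 127]
```

View pics/w1.png

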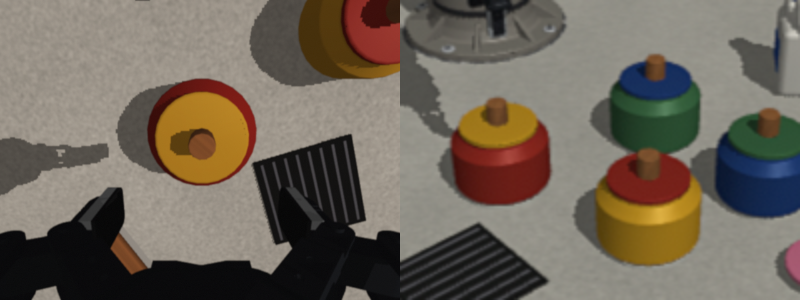

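The wrist view shows the yellow lid at about (325,220) in full-size pixels, seated on the red canister, and the mat is clear. The scene crop shows all four lids unobstructed.

```bash
sed -i 's/(lo,130,40)/(lo,90,30)/' h.py && python3 - <<'E'
from h import *
S=[env.snapshot(n) for n in ("scene","side","wrist")]
for c,xy in dict(blue=(.451,.123),green=(.64,.195),red=(.664,.014)).items(): lid(S[:2],c,xy,.076)
lid(S,"yellow",(.472,-.116),.076)
for s in S:
    d=near(s,"lid_yellow"); 
    if d is not None: x,v=fit([(s,d)],lambda s,x,y:lidmask(s,x,y,.076),(.472,-.116)); print("sil",x.round(4),round(v,3))
# mat corners
for s in S[:2]:
    m=env.silhouettes("mat",s)
    if m:
        c=cv2.boxPoints(cv2.minAreaRect(np.argwhere(m[0]["pixels"])[:,::-1].astype(np.float32)))
        q=cv2.approxPolyDP(cv2.convexHull(np.argwhere(m[0]["pixels"])[:,::-1].astype(np.int32)),8,True)[:,0]
        print("mat",m[0]["p"],[ray(s,p,.004).round(3).tolist() for p in q])
E
```

```text
lid blue ([0.447, 0.126], np.float64(0.147)) ([0.4495, 0.1277], np.float64(0.141))
lid green ([0.6401, 0.1991], np.float64(0.136)) ([0.6418, 0.1993], np.float64(0.383))
lid red ([0.661, 0.0179], np.float64(0.144)) ([0.6654, 0.0203], np.float64(0.156))
lid yellow ([0.4711, -0.1138], np.float64(0.147)) ([0.4723, -0.1139], np.float64(0.123)) ([0.4734, -0.1152], np.float64(0.047))
sil [ 0.4719 -0.1153] 0.067
sil [ 0.4724 -0.118 ] 0.045
sil [ 0.4733 -0.1152] 0.032
mat 0.68 [[0.732, -0.274], [0.594, -0.317], [0.551, -0.179], [0.691, -0.137]]
```

{"op": "jog_arm", "data": {
  "series": [
    [[0,0.1,2,0],[0,0,3,0],[0,0,3,0],[0,0,2.5,0],[0,0,1.5,0],[0,0,0.7,0],[0,0,0.4,0],[0,0,0,0],[0,0,0,0]]
  ],
  "fingers": -1
}}

```text
clock: 4.42
ee_pos: [0.4733, -0.1161, 0.1008]
tool_rot: [180.0, 0.0, 90.0]
ft_force: [-0.4, 0.3, 0.3]
gripper_width: 0.998
grasp_force: 0.0
```

{"op": "jog_arm", "data": {
  "series": [
    [[0,0,0,0],[0,0,0,0],[0,0,0,0],[0,0,0,0],[0,0,0,0],[0,0,0,0],[0,0,0,0],[0,0,0,0]]
  ],
  "fingers": 1,
  "grip_force": 45
}}

```text
clock: 5.42
ee_pos: [0.473, -0.116, 0.1006]
tool_rot: [180.0, -0.0, 90.0]
ft_force: [-1.4, 0.7, 6.0]
gripper_width: 0.315
grasp_force: 43.9
```

{"op": "jog_arm", "data": {
  "series": [
    [[0,0,-0.5,0],[0,0,-1.5,0],[0,0,-2,0],[0,0,-1.5,0],[-0.7,1.0,-1,0],[-1.4,2.2,0,0],[-1.9,2.8,0,0],[-1.9,2.9,0,0],[-1.9,2.9,0,0],[-1.7,2.5,0,0],[-1.0,1.7,0,0],[-0.6,0.9,0.5,0],[0,0,2,0],[0,0,2.5,0],[0,0,2.5,0],[0,0,2.5,0],[0,0,1.5,0],[0,0,0.8,0],[0,0,0,0],[0,0,0,0]]
  ]
}}

```text
clock: 7.92
ee_pos: [0.6424, -0.2271, 0.0431]
tool_rot: [179.9, 0.0, 90.0]
ft_force: [0.4, -0.0, -2.2]
gripper_width: 0.314
grasp_force: 44.6
```

{"op": "jog_arm", "data": {
  "series": [
    [[0,0,0.6,0],[0,0,0.4,0],[0,0,0.2,0],[0,0,0.1,0],[0,0,0.1,0],[0,0,0,0],[0,0,0,0]]
  ]
}}

```text
clock: 8.8
ee_pos: [0.642, -0.227, 0.0286]
tool_rot: [180.0, -0.0, 90.0]
ft_force: [-3.9, 1.6, 6.0]
gripper_width: 0.31
grasp_force: 45.2
```

{"op": "jog_arm", "data": {
  "series": [
    [[0,0,0,0],[0,0,0,0],[0,0,0,0],[0,0,0,0],[0,0,0,0],[0,0,-1,0],[0,0,-3,0],[0,0,-4,0],[0,0,-5,0],[1,0.1,-5,0],[4,0.3,-2,0],[4.5,0.4,0,0],[5,0.4,0,0],[5,0.4,0,0],[3,0.3,0,0],[2,0.2,0,0],[0,0,0,0],[0,0,0,0]]
  ],
  "fingers": -1
}}

```text
clock: 11.05
ee_pos: [0.6629, 0.0163, 0.2285]
tool_rot: [180.0, 0.0, 89.9]
ft_force: [-0.9, -1.0, 0.5]
gripper_width: 1.002
grasp_force: 0.0
```

```bash
cat >> h.py <<'E'
def wl(c,xy,z=.076,names=("wrist",)):
    o=env.observe(); print("tcp",o["ee_pos"].round(4)," clock",o["clock"])
    for n in names:
        s=env.snapshot(n); lid([s],c,xy,z)
        for d in env.silhouettes("lid_"+c,s):
            if np.linalg.norm(ray(s,d["centre"],z+.02)-xy)<.04:
                x,v=fit([(s,d["pixels"])],lambda s,x,y:lidmask(s,x,y,z),xy); print("  sil",n,x.round(4),round(v,3)); break
E
python3 - <<'E'
from h import *
wl("red",(.663,.018)); wl("yellow",(.642,-.227),.004,("scene","side"))
E
```

```text
tcp [0.6629 0.0163 0.2285]  clock 11.05
lid red ([0.6642, 0.0151], np.float64(0.068))
  sil wrist [0.6648 0.0163] 0.03
tcp [0.663  0.0162 0.2284]  clock 11.15
lid yellow ([0.6423, -0.2252], np.float64(0.093))
  sil scene [ 0.6405 -0.2253] 0.099
lid yellow ([0.6407, -0.2272], np.float64(0.085))
  sil side [ 0.6424 -0.2286] 0.107
```

{"op": "jog_arm", "data": {
  "series": [
    [[0,0.2,2,0],[0,0,3,0],[0,0,3,0],[0,0,2.3,0],[0,0,1.4,0],[0,0,0.7,0],[0,0,0.4,0],[0,0,0,0],[0,0,0,0]]
  ],
  "fingers": -1
}}

```text
clock: 12.48
ee_pos: [0.6653, 0.018, 0.101]
tool_rot: [179.9, -0.0, 90.0]
ft_force: [-0.1, 0.9, 0.7]
gripper_width: 1.001
grasp_force: 0.0
```

{"op": "jog_arm", "data": {
  "series": [
    [[0,0,0,0],[0,0,0,0],[0,0,0,0],[0,0,0,0],[0,0,0,0],[0,0,0,0],[0,0,0,0],[0,0,0,0]]
  ],
  "fingers": 1,
  "grip_force": 45
}}

```text
clock: 13.48
ee_pos: [0.6651, 0.018, 0.1006]
tool_rot: [180.0, -0.0, 90.0]
ft_force: [-1.0, 0.1, 5.4]
gripper_width: 0.312
grasp_force: 44.2
```

{"op": "jog_arm", "data": {
  "series": [
    [[0,0,-0.5,0],[0,0,-1.5,0],[0,0,-2,0],[0,0,-1.5,0],[-0.8,-1.2,-1,0],[-1.7,-2.5,0,0],[-2.2,-3.2,0,0],[-2.3,-3.3,0,0],[-2.3,-3.3,0,0],[-1.8,-2.8,0,0],[-1.3,-1.9,0,0],[-0.7,-1,0,0],[0,0,0.5,0],[0,0,1.5,0],[0,0,1.5,0],[0,0,0.5,0],[0,0,0,0],[0,0,0,0]]
  ]
}}

```text
clock: 15.72
ee_pos: [0.4732, -0.113, 0.1255]
tool_rot: [180.0, 0.0, 90.0]
ft_force: [0.6, -0.3, -2.0]
gripper_width: 0.31
grasp_force: 44.5
```

```bash
python3 - <<'E'
from h import *
wl("red",(.473,-.115),.1,("scene","side"))
s=env.snapshot("wrist"); f=env.snapshot("scene")["frame"][170:320,190:390]
cv2.imwrite("pics/w2.png",np.hstack([cv2.resize(s["frame"],(400,300)),cv2.resize(f,(400,300))]))
E
```

```text
tcp [ 0.4732 -0.113   0.1255]  clock 15.725
lid red ([0.5256, -0.1279], np.float64(0.411))
  sil scene [ 0.4747 -0.1171] 0.194
lid red ([0.4637, -0.1634], np.float64(0.373))
  sil side [ 0.4723 -0.115 ] 0.193
```

View pics/w2.png

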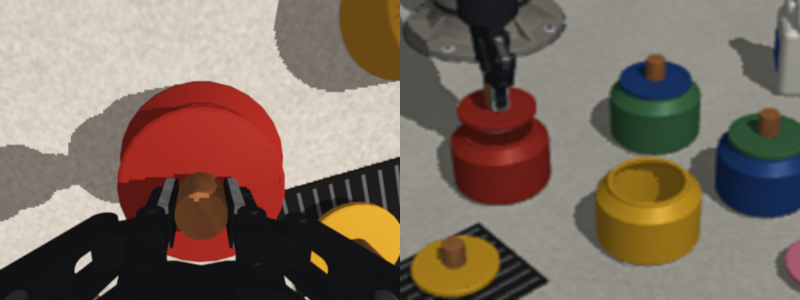

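The red lid hangs level above the red canister, the yellow canister is open, and the yellow lid is parked on the mat. I'll lower the red lid.

{"op": "jog_arm", "data": {
  "series": [
    [[0,0,0.6,0],[0,0,0.6,0],[0,0,0.5,0],[0,0,0.4,0],[0,0,0.2,0],[0,0,0.1,0],[0,0,0.1,0],[0,0,0,0],[0,0,0,0]]
  ]
}}

```text
clock: 17.15
ee_pos: [0.4731, -0.113, 0.1005]
tool_rot: [180.0, -0.0, 90.0]
ft_force: [-1.3, 0.4, 3.4]
gripper_width: 0.309
grasp_force: 44.9
```

{"op": "jog_arm", "data": {
  "series": [
    [[0,0,0,0],[0,0,0,0],[0,0,0,0],[0,0,0,0],[0,0,0,0],[0,0,-1,0],[0,0,-3,0],[0,0,-3.5,0],[-1.4,2,-2.5,0],[-2,3,0,0],[-2.5,3.5,0,0],[-2.5,3.5,0,0],[-1.8,3,0,0],[-1.2,1.9,0,0],[0,0,0,0],[0,0,0,0]]
  ],
  "fingers": -1
}}

```text
clock: 19.15
ee_pos: [0.6414, -0.2267, 0.2005]
tool_rot: [-180.0, -0.0, 90.0]
ft_force: [-0.9, 0.7, 0.0]
gripper_width: 0.999
grasp_force: 0.0
```

```bash
python3 - <<'E'
from h import *
wl("yellow",(.642,-.227),.004); wl("red",(.473,-.115),.076,("scene","side"))
E
```

```text
tcp [ 0.6414 -0.2267  0.2005]  clock 19.15
lid yellow ([0.6419, -0.2258], np.float64(0.033))
  sil wrist [ 0.6419 -0.2256] 0.023
tcp [ 0.6415 -0.2265  0.2007]  clock 19.25
lid red ([0.5249, -0.1271], np.float64(0.432))
  sil scene [ 0.472  -0.1146] 0.083
lid red ([0.4615, -0.1627], np.float64(0.435))
  sil side [ 0.4718 -0.1189] 0.069
```

Next I'll descend to 0.029 and grasp the yellow lid.

{"op": "jog_arm", "data": {
  "series": [
    [[0,0,2.5,0],[0,0,4,0],[0,0,4,0],[0,0,3.5,0],[0,0,1.8,0],[0,0,0.9,0],[0,0,0.4,0],[0,0,0,0],[0,0,0,0]]
  ],
  "fingers": -1
}}

```text
clock: 20.58
ee_pos: [0.6424, -0.2272, 0.0302]
tool_rot: [179.9, 0.0, 90.0]
ft_force: [0.1, -0.5, 0.1]
gripper_width: 0.999
grasp_force: 0.0
```

{"op": "jog_arm", "data": {
  "series": [
    [[0,0,0,0],[0,0,0,0],[0,0,0,0],[0,0,0,0],[0,0,0,0],[0,0,0,0],[0,0,0,0],[0,0,0,0]]
  ],
  "fingers": 1,
  "grip_force": 45
}}

```text
clock: 21.58
ee_pos: [0.642, -0.227, 0.0295]
tool_rot: [180.0, -0.0, 90.0]
ft_force: [-2.2, 0.1, 5.8]
gripper_width: 0.311
grasp_force: 44.1
```

{"op": "jog_arm", "data": {
  "series": [
    [[0,0,-0.5,0],[0,0,-1.5,0],[0,0,-3,0],[0,0,-3,0],[0.5,0,-3,0],[1.5,0.2,-1.5,0],[2.5,0.3,-0.5,0],[3.2,0.3,0,0],[3.5,0.3,0,0],[3.5,0.3,0,0],[3.5,0.3,0,0],[2.8,0.3,0,0],[1.9,0.2,0,0],[1.3,0.1,0,0],[0,0,0.5,0],[0,0,1.5,0],[0,0,1,0],[0,0,0.4,0],[0,0,0,0],[0,0,0,0]]
  ]
}}

```text
clock: 24.08
ee_pos: [0.6652, 0.0149, 0.1257]
tool_rot: [180.0, -0.0, 90.0]
ft_force: [-0.7, 0.5, -1.1]
gripper_width: 0.312
grasp_force: 44.5
```

```bash
python3 - <<'E'
from h import *
wl("yellow",(.665,.016),.1,("scene","side"))
f=[env.snapshot(n)["frame"] for n in ("side","scene")]
cv2.imwrite("pics/w3.png",np.hstack([cv2.resize(f[0][150:300,260:460],(400,300)),cv2.resize(f[1][170:320,220:420],(400,300))]))
E
```

```text
tcp [0.6652 0.0149 0.1257]  clock 24.075
lid yellow ([0.7125, -0.0043], np.float64(0.41))
  sil scene [0.6665 0.0146] 0.193
lid yellow ([0.6438, -0.0345], np.float64(0.387))
  sil side [0.6628 0.0118] 0.214
```

View pics/w3.png

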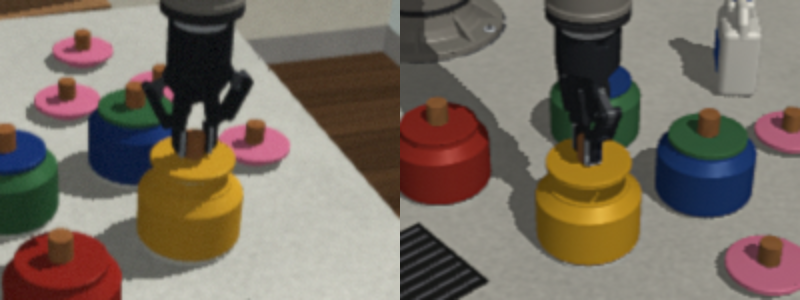

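The yellow lid is centred over the yellow canister, and the red lid is seated on the red one. I'll lower the yellow lid.

{"op": "jog_arm", "data": {
  "series": [
    [[0,0,0.6,0],[0,0,0.6,0],[0,0,0.5,0],[0,0,0.4,0],[0,0,0.2,0],[0,0,0.1,0],[0,0,0.1,0],[0,0,0,0],[0,0,0,0]]
  ]
}}

```text
clock: 25.5
ee_pos: [0.6649, 0.015, 0.1015]
tool_rot: [180.0, -0.0, 90.0]
ft_force: [-8.0, 0.7, 12.8]
gripper_width: 0.316
grasp_force: 46.0
```

{"op": "jog_arm", "data": {
  "series": [
    [[0,0,0,0],[0,0,0,0],[0,0,0,0],[0,0,0,0],[0,0,0,0],[0,0,-1,0],[0,0,-3,0],[0,0,-4,0],[1.5,-0.2,-4,0],[3,-0.4,-1,0],[3.5,-0.5,0,0],[3.5,-0.5,0,0],[3,-0.4,0,0],[2.2,-0.3,0,0],[1.5,-0.2,0,0],[0,0,0,0],[0,0,0,0]]
  ],
  "fingers": -1
}}

```text
clock: 27.62
ee_pos: [0.6403, 0.1956, 0.2303]
tool_rot: [180.0, 0.0, 89.9]
ft_force: [0.2, -0.9, 0.5]
gripper_width: 1.0
grasp_force: 0.0
```

```bash
python3 - <<'E'
from h import *
wl("green",(.64,.197),.076); wl("yellow",(.665,.016),.076,("scene","side"))
E
```

```text
tcp [0.6403 0.1956 0.2303]  clock 27.625
lid green ([0.6428, 0.1967], np.float64(0.042))
  sil wrist [0.643  0.1975] 0.028
tcp [0.6403 0.1956 0.2304]  clock 27.725
lid yellow ([0.7108, -0.0067], np.float64(0.461))
lid yellow ([0.651, -0.0344], np.float64(0.462))
  sil side [0.6647 0.0111] 0.053
```

{"op": "jog_arm", "data": {
  "series": [
    [[0.1,0.3,2,0],[0,0,3,0],[0,0,3,0],[0,0,2.5,0],[0,0,1.4,0],[0,0,0.7,0],[0,0,0.4,0],[0,0,0,0],[0,0,0,0]]
  ],
  "fingers": -1
}}

```text
clock: 29.05
ee_pos: [0.6433, 0.1981, 0.101]
tool_rot: [180.0, -0.0, 90.0]
ft_force: [-0.2, -0.4, 0.8]
gripper_width: 0.998
grasp_force: 0.0
```

{"op": "jog_arm", "data": {
  "series": [
    [[0,0,0,0],[0,0,0,0],[0,0,0,0],[0,0,0,0],[0,0,0,0],[0,0,0,0],[0,0,0,0],[0,0,0,0]]
  ],
  "fingers": 1,
  "grip_force": 45
}}

```text
clock: 30.05
ee_pos: [0.643, 0.1981, 0.1006]
tool_rot: [180.0, -0.0, 90.0]
ft_force: [-2.4, -0.7, 5.1]
gripper_width: 0.313
grasp_force: 44.2
```

{"op": "jog_arm", "data": {
  "series": [
    [[0,0,-0.5,0],[0,0,-1.5,0],[0,0,-2.5,0],[0,0,-2.5,0],[-1,0,-2,0],[-2.5,0,-1,0],[-3.8,0,0,0],[-4.6,0,0,0],[-4.8,0,0,0],[-4.8,0,0,0],[-4.8,0,0,0],[-4.8,0,0,0],[-4.4,0,0,0],[-3.5,0,0,0],[-2.3,0,0,0],[-1.2,0,0.5,0],[0,0,2,0],[0,0,3,0],[0,0,3,0],[0,0,2,0]]
  ]
}}

```text
clock: 32.55
ee_pos: [0.6423, -0.2249, 0.0926]
tool_rot: [-179.9, -0.1, 90.1]
ft_force: [-0.4, -0.4, -0.9]
gripper_width: 0.313
grasp_force: 44.4
```

{"op": "jog_arm", "data": {
  "series": [
    [[0,0,1.5,0],[0,0,1.5,0],[0,0,1.3,0],[0,0,0.9,0],[0,0,0.6,0],[0,0,0.3,0],[0,0,0.2,0],[0,0,0,0],[0,0,0,0]]
  ]
}}

```text
clock: 33.67
ee_pos: [0.6431, -0.227, 0.0326]
tool_rot: [180.0, 0.0, 90.0]
ft_force: [0.3, 0.7, -1.7]
gripper_width: 0.313
grasp_force: 44.4
```

{"op": "jog_arm", "data": {
  "series": [
    [[0,0,0.2,0],[0,0,0.1,0],[0,0,0.1,0],[0,0,0,0],[0,0,0,0]]
  ]
}}

```text
clock: 34.3
ee_pos: [0.6429, -0.227, 0.0286]
tool_rot: [-180.0, -0.0, 90.0]
ft_force: [-2.9, 0.8, 5.7]
gripper_width: 0.313
grasp_force: 45.0
```

{"op": "jog_arm", "data": {
  "series": [
    [[0,0,0,0],[0,0,0,0],[0,0,0,0],[0,0,0,0],[0,0,0,0],[0,0,-1,0],[0,0,-3,0],[0,0,-5,0],[0,0,-5,0],[1,-0.6,-4,0],[3.2,-1.8,-2,0],[4.5,-2.5,0,0],[5,-2.7,0,0],[5,-2.7,0,0],[5,-2.7,0,0],[4.5,-2.5,0,0],[4,-2.2,0,0],[2,-1.2,0,0],[1,-0.5,0,0],[0,0,0,0]]
  ],
  "fingers": -1
}}

```text
clock: 36.8
ee_pos: [0.4492, 0.125, 0.2287]
tool_rot: [180.0, -0.0, 90.0]
ft_force: [0.0, -0.4, -0.6]
gripper_width: 1.001
grasp_force: 0.0
```

```bash
python3 - <<'E'
from h import *
wl("blue",(.45,.125),.076); wl("green",(.642,-.227),.004,("scene","side"))
E
```

```text
tcp [0.4492 0.125  0.2287]  clock 36.8
lid blue ([0.451, 0.1245], np.float64(0.045))
  sil wrist [0.4506 0.1248] 0.035
tcp [0.4495 0.1241 0.2285]  clock 36.9
lid green ([0.6411, -0.227], np.float64(0.106))
  sil scene [ 0.6402 -0.2278] 0.075
lid green ([0.6425, -0.2274], np.float64(0.096))
  sil side [ 0.6424 -0.2301] 0.045
```

{"op": "jog_arm", "data": {
  "series": [
    [[0,0.2,2,0],[0,0,3,0],[0,0,3,0],[0,0,2.3,0],[0,0,1.4,0],[0,0,0.7,0],[0,0,0.4,0],[0,0,0,0],[0,0,0,0]]
  ],
  "fingers": -1
}}

```text
clock: 38.22
ee_pos: [0.4512, 0.1251, 0.1008]
tool_rot: [180.0, -0.0, 90.0]
ft_force: [0.4, -0.4, -0.2]
gripper_width: 0.998
grasp_force: 0.0
```

{"op": "jog_arm", "data": {
  "series": [
    [[0,0,0,0],[0,0,0,0],[0,0,0,0],[0,0,0,0],[0,0,0,0],[0,0,0,0],[0,0,0,0],[0,0,0,0]]
  ],
  "fingers": 1,
  "grip_force": 45
}}

```text
clock: 39.22
ee_pos: [0.4509, 0.125, 0.1005]
tool_rot: [-180.0, -0.0, 90.0]
ft_force: [-2.4, -1.0, 6.4]
gripper_width: 0.312
grasp_force: 43.8
```

{"op": "jog_arm", "data": {
  "series": [
    [[0,0,-0.5,0],[0,0,-1.5,0],[0,0,-2,0],[0,0,-1.5,0],[0.4,1.2,-1,0],[0.9,2.5,0,0],[1.2,3.2,0,0],[1.3,3.3,0,0],[1.2,3.3,0,0],[1.1,2.8,0,0],[0.7,1.9,0,0],[0.4,1,0,0],[0,0,0.5,0],[0,0,1.5,0],[0,0,1.5,0],[0,0,0.5,0],[0,0,0,0],[0,0,0,0]]
  ]
}}

```text
clock: 41.48
ee_pos: [0.6432, 0.197, 0.1257]
tool_rot: [180.0, -0.0, 90.0]
ft_force: [-0.3, -0.4, -3.1]
gripper_width: 0.313
grasp_force: 44.7
```

```bash
python3 - <<'E'
from h import *
wl("blue",(.643,.197),.1,("scene","side"))
f=[env.snapshot(n)["frame"] for n in ("side","scene")]
cv2.imwrite("pics/w4.png",np.hstack([cv2.resize(f[0][130:280,220:420],(400,300)),cv2.resize(f[1][170:320,270:470],(400,300))]))
E
```

```text
tcp [0.6432 0.197  0.1257]  clock 41.475
lid blue ([0.6877, 0.1682], np.float64(0.386))
  sil scene [0.6401 0.1953] 0.327
lid blue ([0.6282, 0.143], np.float64(0.381))
  sil side [0.6435 0.1903] 0.229
```

View pics/w4.png

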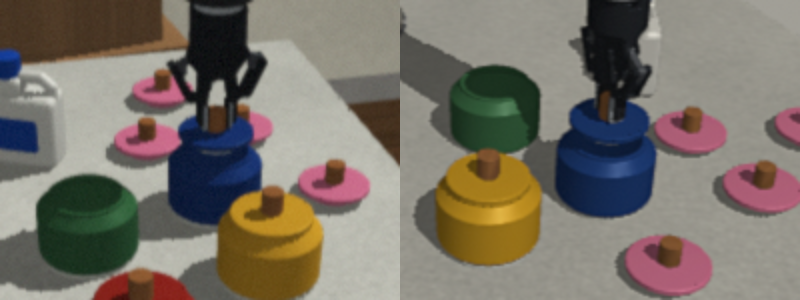

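The blue lid is centred over the blue canister, the yellow lid is seated, and the green canister is open. I'll lower the blue lid.

{"op": "jog_arm", "data": {
  "series": [
    [[0,0,0.6,0],[0,0,0.6,0],[0,0,0.5,0],[0,0,0.4,0],[0,0,0.2,0],[0,0,0.1,0],[0,0,0.1,0],[0,0,0,0],[0,0,0,0]]
  ]
}}

```text
clock: 42.9
ee_pos: [0.6431, 0.197, 0.1007]
tool_rot: [180.0, -0.0, 90.0]
ft_force: [-1.5, -0.8, 3.7]
gripper_width: 0.315
grasp_force: 45.0
```

{"op": "jog_arm", "data": {
  "series": [
    [[0,0,0,0],[0,0,0,0],[0,0,0,0],[0,0,0,0],[0,0,0,0],[0,0,-1,0],[0,0,-3,0],[0,0,-4,0],[-1,0,-3,0],[-3,0,-1,0],[-5,0,0,0],[-5.4,0,0,0],[-5.4,0,0,0],[-5.4,0,0,0],[-5.4,0,0,0],[-5,0,0,0],[-4,0,0,0],[-2.2,0,0,0],[-0.6,0,0,0],[0,0,0,0]]
  ],
  "fingers": -1
}}

```text
clock: 45.4
ee_pos: [0.6433, -0.2258, 0.2204]
tool_rot: [180.0, -0.0, 90.1]
ft_force: [-0.3, 0.6, 0.0]
gripper_width: 1.002
grasp_force: 0.0
```

```bash
python3 - <<'E'
from h import *
wl("green",(.642,-.227),.004); wl("blue",(.643,.197),.076,("scene","side"))
E
```

```text
tcp [ 0.6433 -0.2258  0.2204]  clock 45.4
lid green ([0.6429, -0.2279], np.float64(0.029))
  sil wrist [ 0.6431 -0.2278] 0.032
tcp [ 0.6434 -0.2251  0.2203]  clock 45.5
lid blue ([0.6889, 0.174], np.float64(0.434))
  sil scene [0.6438 0.1948] 0.07
lid blue ([0.626, 0.1436], np.float64(0.423))
  sil side [0.642  0.1951] 0.145
```

{"op": "jog_arm", "data": {
  "series": [
    [[-0.1,0,3,0],[0,0,4.5,0],[0,0,4.5,0],[0,0,3.5,0],[0,0,2,0],[0,0,1.1,0],[0,0,0.5,0],[0,0,0,0],[0,0,0,0]]
  ],
  "fingers": -1
}}

```text
clock: 46.82
ee_pos: [0.6435, -0.2281, 0.0302]
tool_rot: [179.9, 0.0, 90.0]
ft_force: [-0.7, -0.5, 0.5]
gripper_width: 1.006
grasp_force: 0.0
```

{"op": "jog_arm", "data": {
  "series": [
    [[0,0,0,0],[0,0,0,0],[0,0,0,0],[0,0,0,0],[0,0,0,0],[0,0,0,0],[0,0,0,0],[0,0,0,0]]
  ],
  "fingers": 1,
  "grip_force": 45
}}

```text
clock: 47.82
ee_pos: [0.643, -0.2281, 0.0296]
tool_rot: [180.0, 0.0, 90.0]
ft_force: [-1.7, 1.3, 5.6]
gripper_width: 0.311
grasp_force: 44.1
```

{"op": "jog_arm", "data": {
  "series": [
    [[0,0,-0.5,0],[0,0,-1.5,0],[0,0,-3,0],[0,0,-4,0],[0,0,-4,0],[0.8,-0.4,-3,0],[2.0,-1.1,-1,0],[3.2,-1.7,0,0],[4,-2.2,0,0],[4.3,-2.4,0,0],[4.4,-2.4,0,0],[4.4,-2.4,0,0],[4.3,-2.4,0,0],[3.5,-1.9,0,0],[2.4,-1.3,0,0],[1.4,-0.7,0,0],[0.6,-0.3,0,0],[0,0,0,0],[0,0,0,0]]
  ]
}}

```text
clock: 50.2
ee_pos: [0.4513, 0.1242, 0.1992]
tool_rot: [-180.0, 0.0, 89.9]
ft_force: [-0.8, -0.7, -0.9]
gripper_width: 0.313
grasp_force: 44.5
```

{"op": "jog_arm", "data": {
  "series": [
    [[0,0,1,0],[0,0,2,0],[0,0,2,0],[0,0,1.5,0],[0,0,0.7,0],[0,0,0.3,0],[0,0,0,0],[0,0,0,0]]
  ]
}}

```text
clock: 51.2
ee_pos: [0.4512, 0.1251, 0.1248]
tool_rot: [180.0, -0.0, 90.0]
ft_force: [0.1, -0.7, -2.0]
gripper_width: 0.314
grasp_force: 44.5
```

```bash
python3 - <<'E'
from h import *
wl("green",(.451,.125),.1,("scene","side"))
f=[env.snapshot(n)["frame"] for n in ("side","scene")]
cv2.imwrite("pics/w5.png",np.hstack([cv2.resize(f[0][160:310,180:380],(400,300)),cv2.resize(f[1][150:300,220:420],(400,300))]))
E
```

```text
tcp [0.4512 0.1251 0.1248]  clock 51.2
lid green ([0.5022, 0.1002], np.float64(0.398))
  sil scene [0.4561 0.1219] 0.147
lid green ([0.4435, 0.0683], np.float64(0.36))
  sil side [0.4485 0.1175] 0.213
```

View pics/w5.png

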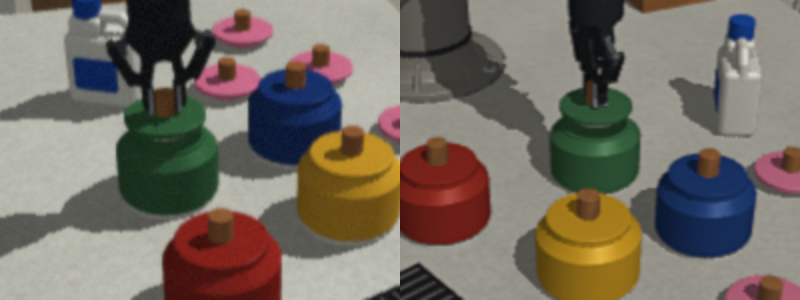

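The green lid is over the green canister, and the other three are seated and matching. I'll lower it.

{"op": "jog_arm", "data": {
  "series": [
    [[0,0,0.6,0],[0,0,0.6,0],[0,0,0.5,0],[0,0,0.3,0],[0,0,0.2,0],[0,0,0.1,0],[0,0,0,0],[0,0,0,0]]
  ]
}}

```text
clock: 52.5
ee_pos: [0.4509, 0.125, 0.1015]
tool_rot: [180.0, -0.0, 90.0]
ft_force: [-3.2, -0.6, 5.3]
gripper_width: 0.315
grasp_force: 44.8
```

{"op": "jog_arm", "data": {
  "series": [
    [[0,0,0,0],[0,0,0,0],[0,0,0,0],[0,0,0,0],[0,0,0,0],[0,0,-1,0],[0,0,-3,0],[0,0,-4,0],[0,0,-4,0],[-1,1,-1,0],[-3,2,0,0],[-4,2,0,0],[-4,2,0,0],[-3,1,0,0],[-1,0,0,0],[0,0,0,0],[0,0,0,0]]
  ],
  "fingers": -1
}}

```text
clock: 54.62
ee_pos: [0.5307, -0.0339, 0.2313]
tool_rot: [-180.0, -0.0, 90.1]
ft_force: [0.7, -0.5, -0.2]
gripper_width: 0.997
grasp_force: 0.0
```

```bash
python3 - <<'E'
from h import *
print(env.observe()["clock"])
S=[env.snapshot(n) for n in ("scene","side")]
for c,xy in dict(blue=(.643,.197),green=(.451,.125),yellow=(.665,.015),red=(.473,-.115)).items():
    for s in S:
        for lab,f in (("lid_"+c,lambda s,x,y:lidmask(s,x,y,.076)),("canister_"+c,canmask)):
            for d in env.silhouettes(lab,s):
                if np.linalg.norm(ray(s,d["centre"],.09)-xy)<.05:
                    x,v=fit([(s,d["pixels"])],f,xy); print(lab,x.round(4),round(v,3)); break
cv2.imwrite("pics/f.png",np.hstack([cv2.resize(S[1]["frame"][160:340,210:410],(400,360)),cv2.resize(S[0]["frame"][160:340,200:400],(400,360))]))
E
```

```text
54.625
lid_blue [0.6419 0.1989] 0.169
lid_blue [0.6446 0.1945] 0.217
lid_green [0.4526 0.124 ] 0.095
lid_green [0.4489 0.123 ] 0.064
lid_yellow [0.666  0.0161] 0.078
lid_yellow [0.6614 0.012 ] 0.111
lid_red [ 0.4722 -0.1147] 0.096
lid_red [ 0.4726 -0.1159] 0.085
```

View pics/f.png

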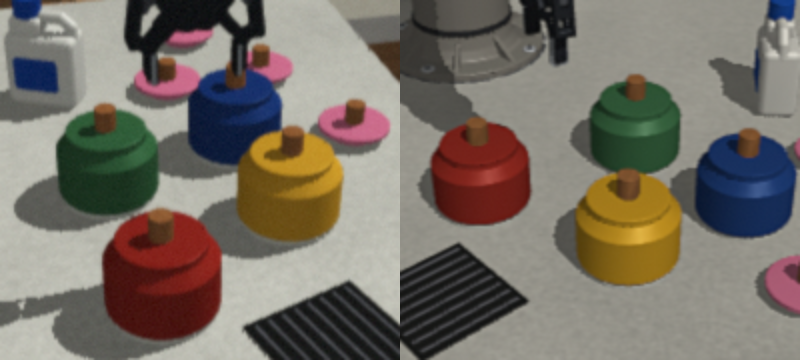

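All four lids are seated level on the canisters of their own colour, the mat is empty, and the gripper is clear.

```bash
python3 -c "
from plant import env
print(env.finish_job())"
```

```text
the job is handed in; nothing more can be done
None
```

All four lids are on the canisters of their own colour and look seated and level in the last pictures; I handed the job in at about 55 s on the robot's clock, and the hand-in returned no verdict.

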